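# Raise the guard window of the polishing hood to the marker

### The job

Open the sloping clear guard window of the polishing hood by pushing it up from beneath its lip with your fingers, until the lower face of the lip is level with the point of the small marker clamped on the side rail, then take your hand away. Push steadily, without flinging the window, and do not pinch the lip. Leave the marker and the things standing round the hood where they are.

Things in the scene. Friction and masses are not known exactly. Their poses are not given: they have to be found in the camera images.
- hood: Grey bench polishing hood, fixed, about 360 deep, 360 wide, 350 mm high. Origin at bench level between its sides; x from its front (robot side) to its back, y to its left, z up. Front wall 70 mm high at x = -160 mm; from its top the face slopes up and back at 45 degrees. At each side a dark steel rail, 30 mm wide, runs up the slope, centred 165 mm from the middle, 8 mm proud of the window.
- window (a joint): Travel in m of the clear window (190 mm long, 296 mm wide) up the 45 degree slope: 0 is shut, grows as it rises, stop at 0.17. Hidden counterweights balance it: it stays where it is left, and moving it takes about 2 to 4 N along the slope plus a little drag (12 N per m/s).
- lip_under (a point): Middle of the lower face (the face to push) of the window's lip, 18 mm out from the window; moves with it. x points up the slope along the travel, y to the hood's left, z square out of the window. The lip is a bare aluminium ledge on the window's lower edge, 260 mm wide: a 6 mm layer standing 35 mm out, with a 7 mm layer standing 25 mm out on top of it. Pressing both layers at once is pinching.
- mark (a point): Tip of the marker: a steel clamp block (22 x 24 x 12 mm, round screw head) on the hood's right rail seen from the robot, its tip pointing inward. The point is 146 mm right of the window's middle, 14 mm out from its face; axes as lip_under. The window is right when lip_under has x = 0 in this frame. Clamped tight; 50 to 150 mm up the slope from the lip at the start.
- compound_bar: Brick-red bar of polishing compound, 50 x 120 x 40 mm, standing loose on the bench by the hood's left side; origin at the centre of its underside. Bystander.
- cup: Steel dipping cup, 76 mm across, 85 mm high, loose on the bench by the hood's right side; origin at the centre of its underside. Bystander.
- brush: Hand brush lying on the bench just in front of the hood, along its front wall; under 40 mm high; origin at its underside. Bystander.

How it is judged:
By the outcome, as a careful person would: the job done as asked, in the order asked, and still so for the second after the job is handed in, with the robot touching nothing.
It also fails if it takes over 38 s, if anything falls off the work surface, if the arm or the gripper's body presses on something with over 40 N, if the wrist force passes 120 N, or if a joint passes its speed limit or range.

### The arm

A 6-joint arm with a two-finger parallel gripper is mounted at the origin on the work surface. World frame = base frame: x ahead of the robot, y to its left, z up, the work surface at z = 0. Lengths are in m, angles in rad, forces in N, time in s.
With the tool pointing down it reaches from about 0.4 to 0.825 m from the base axis. Payload 7 kg.
Tool frame: the origin (TCP) lies between the finger pads; the fingertips stand 25 mm ahead of it and the grasp point (between the pads) lies 6 mm ahead of it (robot.tips_ahead is the distance from the TCP to the fingertips, in m); y points along the fingers, x is the direction in which the jaws open and shut, and the axes are right-handed (so a half turn about y gives the same grasp; the last joint's range is limited). The gripper opens to 88 mm and grips with 3 to 60 N. Pads are 19 mm wide; open, the fingers measure 130 mm over their backs; the gripper's body (78 mm by 193 mm) begins 47 mm behind the grasp point.
Start: joints at [1.637, 0.359, 0.012, 0, -1.224, -0.288], TCP at [0.149, 0.658, 0.252] pointing down, gripper open.
Joint ranges: [-3.07, 3.07], [-1.43, 2.12], [-1.02, 1.25], [-3.03, 1.67], [-3.05, -0], [-3.03, 3.03]. Speed limits (rad/s): [2.39, 2.39, 3.01, 3.14, 3.14, 3.14].

### API

Orientations are given as a unit quaternion [x, y, z, w].
In Python, from rig import monitor, eyes, robot gives the robot as it stands. The module is installed in compiled form; this text tells all that it offers.
- The arm moves only by the tool drive_tool, never from a script. Its argument "commands" is a list of rows, each an object of numbers: "claw": the closure, from -1 (fully open) to 1 (shut); "dx", "dy", "dz": the shift along the tool's x, y, z in m; "twist": the turn about the tool's y in degrees. In form: [{"claw": .., "dx": .., "dy": .., "dz": .., "twist": ..}, ...]. A call has 1 to 20 rows; each row shifts and turns the pose as measured when the row begins, along the tool's axes as they then stand; what a row does not reach is not made up. A row lasts 1/10 s, in which the tool goes at most 50 mm and 8.59 degrees, less where a joint would pass 70% of its speed; a pose out of reach is approached as far as the arm can. A call with a gripper value outside its range is refused whole. The fingers move at their own pace and stop on an object; "squeeze" is the grip in N (left out, the last holds). Time passes only in rows, so rows that do not move let the fingers close. It gives the time, the measured TCP pose, the force and the opening at its end, in the units of the state.
- monitor.get_obs(): the state, without advancing time (a new reading comes with each control period).
- eyes.camera(name): name is "scene" or "top" or "wrist"; returns the picture (400x640x3 uint8, red, green, blue); there is no depth.
- eyes.camera_params(name): a dict with "mtx" (3x3 intrinsics, pixels), "R" (3x3) and "t" (3): a world point X has camera coordinates R X + t; the wrist camera has in their place "mount" (4x4, takes a point from camera to tool coordinates, whose origin is the TCP and whose axes are the tool frame's). Camera axes: x right, y down, z forward; pixel columns grow to the right and rows downward; lengths in m; the calibration is good to about 2 mm. The wrist camera is an equidistant fisheye: a pixel r from the principal point sees the ray r / f radians off the axis. A picture is of the moment at which its call begins: read the wrist's pose just before it. camera_params takes no time and is no camera call.
- robot.close_job(): hands the job in, once; it reports no verdict.
Trained networks look in the newest picture that a camera, given by its name, has taken for a name from the list of things; names that differ only in an ending like _2 or _b are one class to them, and where a whole thing is asked for, a point or a joint stands for the part that bears it (a point fixed in the world has none). Each returns a list of dicts, best first, with "confidence" (0 to 1); they miss things now and then, are a little off and sometimes report something else, mostly with a low value. They report only what shows in the picture. A call takes as long as a camera call.
- eyes.recognise(camera, name): "bbox" ([left, top, width, height] in pixels, round what is visible of it).
- eyes.masks_of(camera, name): "region" (400x640 bool, what is visible of it) and "bbox" ([left, top, width, height] in pixels, round what is visible of it).
- eyes.pinpoint(camera, name): "at" ([row, column] in pixels: a listed point, or the origin of a listed thing).
The state is a dict: "time": time; "qpos": joint angles; "joint_velocities": joint speeds; "joint_torque": joint torques, N m; "position": TCP position; "tcp_rot": TCP orientation; "wrist_force": force on the tool from outside, world axes, zero at the start; "torque": the same for the moment, N m; "opening": finger opening in m.
Only numpy, scipy, OpenCV 4.12 (cv2) and the standard library are available. Lean on these libraries where they do the work, as an engineer would, in place of code of your own. Each camera call takes 0.05 s, during which the arm holds its last target. There are 200 camera calls.

## Working session

There is one attempt and no reset: what is moved stays moved. The work goes in short steps, Python scripts to look and compute and a tool call to move; the robot and the scene stay as the last step left them, time stands still between calls to the robot, and variables do not carry over. Pictures are saved under pics/ and viewed, about 8 in all and at most 12, crops included, and the job is handed in when it is done.

Besides the shell and the picture viewer there is one more tool, called after "Request:" as name(argument=value, ...) on one line, values as JSON. drive_tool: Moves the arm, as the interface text tells. Its arguments: {"type":"object","properties":{"commands":{"type":"array"},"squeeze":{"type":"number"}},"required":["commands"]}

```bash
mkdir -p pics
cat > h.py <<'E'
import numpy as np, cv2
from rig import monitor, eyes, robot
from scipy.spatial.transform import Rotation as Rn
E
python3 - <<'E'
from h import *
o=monitor.get_obs();print({k:np.round(v,3).tolist() for k,v in o.items()})
np.set_printoptions(precision=4,suppress=True)
for c in ["scene","top"]:
    im=eyes.camera(c);cv2.imwrite(f"pics/{c}1.png",im[...,::-1])
    p=eyes.camera_params(c);print(c,p)
    for n in ["hood","lip_under","mark","compound_bar","cup","brush"]:
        print(n,[(np.round(d["at"],1).tolist(),round(d["confidence"],2)) for d in eyes.pinpoint(c,n)][:3])
print(eyes.camera_params("wrist"))
E
```

```text
{'time': 0.0, 'qpos': [1.637, 0.359, 0.011, -0.0, -1.224, -0.288], 'joint_velocities': [0.001, 0.001, 0.0, 0.001, -0.001, -0.002], 'joint_torque': [0.003, -58.273, 29.305, 6.997, 0.007, -0.0], 'position': [0.148, 0.658, 0.251], 'tcp_rot': [0.442, -0.552, 0.553, -0.441], 'wrist_force': [-0.11, 0.326, -0.281], 'torque': [0.013, -0.013, -0.04], 'opening': 0.088}
scene {'mtx': array([[457.4099,   0.    , 323.5972],
       [  0.    , 457.4099, 206.1712],
       [  0.    ,   0.    ,   1.    ]]), 'R': array([[-0.7021,  0.7121,  0.0003],
       [ 0.6128,  0.6044, -0.5091],
       [-0.3627, -0.3573, -0.8607]]), 't': array([ 0.3878, -0.286 ,  1.3995])}
hood []
lip_under [([167.1, 308.2], 0.74)]
mark [([165.8, 307.6], 0.68), ([131.4, 239.4], 0.49)]
compound_bar [([261.5, 369.5], 0.7)]
cup [([127.8, 245.7], 0.87)]
brush [([187.0, 345.8], 0.8)]
top {'mtx': array([[453.8903,   0.    , 323.5839],
       [  0.    , 453.8903, 200.0327],
       [  0.    ,   0.    ,   1.    ]]), 'R': array([[-0.027 , -0.9991, -0.0321],
       [-0.9963,  0.0295, -0.081 ],
       [ 0.0818,  0.0298, -0.9962]]), 't': array([0.051 , 0.5637, 1.0744])}
hood [([258.4, 354.6], 0.5)]
lip_under [([227.9, 387.5], 0.84)]
mark [([180.0, 466.3], 0.54)]
compound_bar [([212.0, 277.8], 0.72)]
cup [([224.8, 498.6], 0.59), ([180.7, 470.7], 0.51)]
brush [([255.3, 354.9], 0.85)]
{'mtx': array([[309.7069,   0.    , 316.0664],
       [  0.    , 309.7069, 199.795 ],
       [  0.    ,   0.    ,   1.    ]]), 'mount': array([[ 1.    , -0.0003,  0.    , -0.0001],
       [-0.0001, -0.2842,  0.9588, -0.1327],
       [-0.0003, -0.9588, -0.2842,  0.0767],
       [ 0.    ,  0.    ,  0.    ,  1.    ]])}
```

View pics/scene1.png

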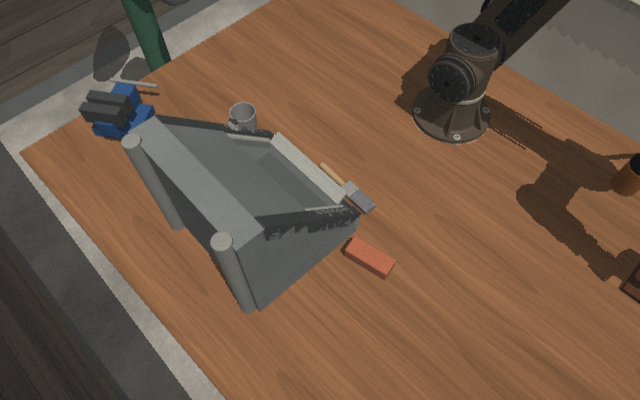

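View pics/top1.png

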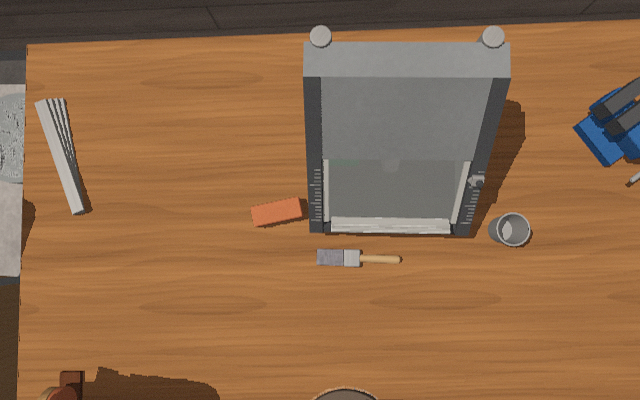

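The top view shows the hood squarely ahead, with the lip along row ~227 (cols 330–450) and the clamp on the right rail near (180, 475). The brush lies in front at row ~258. The scene view shows the lip near (167, 308), but the clamp is mostly hidden there. I'll fit the hood pose.

```bash
cat >> h.py <<'E'
np.set_printoptions(precision=4,suppress=True)
from scipy.optimize import least_squares
e=np.sqrt(.5)
def proj(c,X):
    p=eyes.camera_params(c);q=p["mtx"]@(p["R"]@X+p["t"]);return q[:2]/q[2]
def hood(P,b):  # pose (X,Y,yaw), hood point
    c,s=np.cos(P[2]),np.sin(P[2]);return np.array([P[0]+c*b[0]-s*b[1],P[1]+s*b[0]+c*b[1],b[2]])
def slope(s,y,n,n0=0): # s along slope from front-wall top, n out of the window face (n0 = face offset)
    return np.array([-.16+(s-n-n0)*e,y,.07+(s+n+n0)*e])
E
cat > fit.py <<'E'
from h import *
T=lambda r,c:np.array([c,r])
obs=[("top",T(233,307),(-.16,.18,.07)),("top",T(237,471),(-.16,-.18,.07)),("top",T(77,304),(.12,.18,.35)),("top",T(78,509),(.12,-.18,.35))]
def f(v):
    P=v[:3];r=[proj(c,hood(P,np.array(b)))-p for c,p,b in obs]
    r+=[proj("top",hood(P,slope(v[3],0,.018)))-T(227.9,387.5),proj("scene",hood(P,slope(v[3],0,.018)))-T(167.1,308.2),proj("top",hood(P,slope(v[4],-.146,.014)))-T(180,466.3)]
    return np.concatenate(r)
s=least_squares(f,[.6,-.15,0,.02,.1],loss="soft_l1")
print(s.x);print(f(s.x).reshape(-1,2));print("lip",hood(s.x[:3],slope(s.x[3],0,.018)),"corner",hood(s.x[:3],slope(s.x[3],0,.035)),"mark",hood(s.x[:3],slope(s.x[4],-.146,.014)))
for n,b in dict(cb=(261.5,369.5)).items():pass
E
python3 fit.py
```

```text
[ 0.632  -0.1144 -0.0499  0.0474  0.1789]
[[ 0.3143  2.0736]
 [-5.9727  1.6753]
 [-3.4625 -3.9439]
 [ 1.165  -2.694 ]
 [ 0.5175 -0.5371]
 [ 1.6507 -3.5498]
 [ 0.4167  0.0967]]
lip [ 0.493  -0.1074  0.1162] corner [ 0.481  -0.1069  0.1283] mark [ 0.5814 -0.258   0.2064]
```

Request:
drive_tool(commands=[{"claw":1,"dx":0.031,"dy":-0.004,"dz":0.037,"twist":0},{"claw":1,"dx":0.031,"dy":-0.004,"dz":0.037,"twist":0},{"claw":1,"dx":0.031,"dy":-0.004,"dz":0.037,"twist":0},{"claw":1,"dx":0.031,"dy":-0.004,"dz":0.037,"twist":0},{"claw":1,"dx":0.031,"dy":-0.004,"dz":0.037,"twist":0},{"claw":1,"dx":0.031,"dy":-0.004,"dz":0.037,"twist":0},{"claw":1,"dx":0.031,"dy":-0.004,"dz":0.037,"twist":0},{"claw":1,"dx":0.031,"dy":-0.004,"dz":0.037,"twist":0},{"claw":1,"dx":0.031,"dy":-0.004,"dz":0.037,"twist":0},{"claw":1,"dx":0.031,"dy":-0.004,"dz":0.037,"twist":0},{"claw":1,"dx":0.031,"dy":-0.004,"dz":0.037,"twist":-5},{"claw":1,"dx":0,"dy":0,"dz":0,"twist":-5}], squeeze=5)

```text
time: 1.9
position: [0.4796, 0.2229, 0.2983]
tcp_rot: [0.489, -0.509, 0.51, -0.492]
wrist_force: [-0.5, 1.4, 0.3]
opening: 0.001
```

Request:
drive_tool(commands=[{"claw":1,"dx":0.042,"dy":0,"dz":-0.006,"twist":0},{"claw":1,"dx":0.042,"dy":0,"dz":-0.006,"twist":0},{"claw":1,"dx":0.042,"dy":0,"dz":-0.006,"twist":0},{"claw":1,"dx":0.042,"dy":0,"dz":-0.006,"twist":0},{"claw":1,"dx":0.042,"dy":0,"dz":-0.006,"twist":0},{"claw":1,"dx":0.042,"dy":0,"dz":-0.006,"twist":0},{"claw":1,"dx":0.042,"dy":0,"dz":-0.006,"twist":0},{"claw":1,"dx":0.042,"dy":0,"dz":-0.006,"twist":0},{"claw":1,"dx":0,"dy":0,"dz":0,"twist":0}])

```text
time: 2.8
position: [0.4165, -0.1249, 0.2988]
tcp_rot: [0.487, -0.507, 0.511, -0.494]
wrist_force: [-0.1, -0.1, -0.7]
opening: 0.0007
```

```bash
cat >> h.py <<'E'
def wproj(o,X):
    p=eyes.camera_params("wrist");M=p["mount"];R=Rn.from_quat(o["tcp_rot"]).as_matrix()
    c=M[:3,:3].T@(R.T@(X-np.array(o["position"]))-M[:3,3])
    a=np.arctan2(np.hypot(c[0],c[1]),c[2]);u=c[:2]/np.hypot(c[0],c[1])
    return p["mtx"][:2,2]+p["mtx"][0,0]*a*u
def wlook(tag):
    o=monitor.get_obs();im=eyes.camera("wrist");cv2.imwrite(f"pics/{tag}.png",im[...,::-1])
    r={n:[(np.round(d["at"],1).tolist(),round(d["confidence"],2)) for d in eyes.pinpoint("wrist",n)][:3] for n in ["lip_under","mark"]}
    print(repr(o["position"]),repr(o["tcp_rot"]),o["time"],r);return o,r
E
python3 - <<'E'
from h import *
o,r=wlook("w1")
P=[.632,-.1144,-.0499]
print(wproj(o,hood(P,slope(.0474,0,.018))),wproj(o,hood(P,slope(.1789,-.146,.014))))
E
```

```text
array([ 0.4165, -0.1249,  0.2988]) array([ 0.4872, -0.5072,  0.511 , -0.4942]) 2.8 {'lip_under': [([113.6, 299.9], 0.98)], 'mark': [([12.0, 474.4], 0.64)]}
[296.7378 113.5353] [475.9994   8.3871]
```

View pics/w1.png

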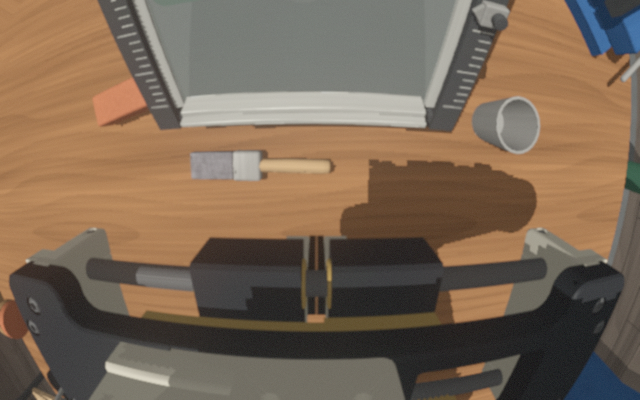

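The wrist picture shows the lip at rows 95–125 and the marker tip near (12, 474). Both match the fitted model within about 4 px. The path down in front of the lip is clear, and the brush at row 165 is low. Next I descend.

Request:
drive_tool(commands=[{"claw":1,"dx":-0.004,"dy":0.035,"dz":0,"twist":0},{"claw":1,"dx":-0.004,"dy":0.04,"dz":0,"twist":0},{"claw":1,"dx":-0.004,"dy":0.04,"dz":0,"twist":0},{"claw":1,"dx":-0.004,"dy":0.03,"dz":0.005,"twist":0},{"claw":1,"dx":0,"dy":0.015,"dz":0.01,"twist":0},{"claw":1,"dx":0,"dy":0,"dz":0.01,"twist":0},{"claw":1,"dx":0,"dy":0,"dz":0,"twist":0}])

```text
time: 3.65
position: [0.4511, -0.0961, 0.1366]
tcp_rot: [0.489, -0.501, 0.508, -0.501]
wrist_force: [0.4, 0.0, -0.3]
opening: 0.0006
```

Run:
```python
from h import *
o,r=wlook("w2")
P=[.632,-.1144,-.0499]
print(wproj(o,hood(P,slope(.0474,0,.018))),wproj(o,hood(P,slope(.0474,0,.035))),wproj(o,hood(P,slope(.1789,-.146,.014))),o["wrist_force"])
```

```text
array([ 0.4511, -0.0961,  0.1366]) array([ 0.4894, -0.5015,  0.5082, -0.5008]) 3.65 {'lip_under': [([171.3, 341.5], 0.74)], 'mark': []}
[337.2796 179.9714] [337.6232 209.5259] [686.2937  27.9465] [ 0.4125  0.0296 -0.25  ]
```

View pics/w2.png

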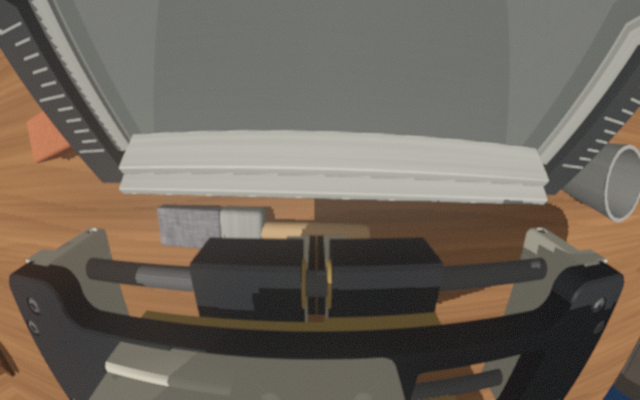

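```bash
cat > fit2.py <<'E'
from h import *
T=lambda r,c:np.array([c,r])
o1=dict(position=[0.4165,-0.1249,0.2988],tcp_rot=[0.4872,-0.5072,0.511,-0.4942])
o2=dict(position=[0.4511,-0.0961,0.1366],tcp_rot=[0.4894,-0.5015,0.5082,-0.5008])
obs=[(T(233,307),(-.16,.18,.07)),(T(237,471),(-.16,-.18,.07)),(T(77,304),(.12,.18,.35)),(T(78,509),(.12,-.18,.35))]
def f(v):
    P=v[:3];n0=v[5];L=lambda y,n:hood(P,slope(v[3],y,n,n0));m=hood(P,slope(v[4],-.146,.014,n0))
    r=[proj("top",hood(P,np.array(b)))-p for p,b in obs]
    r+=[proj("top",L(0,.018))-T(227.9,387.5),proj("scene",L(0,.018))-T(167.1,308.2),proj("top",m)-T(180,466.3),
     wproj(o1,m)-T(12,474.4),wproj(o2,L(.13,.035))-T(192,121),wproj(o2,L(-.13,.035))-T(202,546),wproj(o1,L(.13,.035))-T(125,183),wproj(o1,L(-.13,.035))-T(127,424)]
    return np.append(np.concatenate(r),[n0/.002])
s=least_squares(f,[.63,-.11,-.05,.05,.18,0],loss="soft_l1")
v=s.x;print(v,v[4]-v[3]);print(f(v)[:-1].reshape(-1,2).T);P=v[:3]
print("corner",hood(P,slope(v[3],0,.035,v[5])),"mark",hood(P,slope(v[4],-.146,.014,v[5])))
E
python3 fit2.py
```

```text
[ 0.6324 -0.1184 -0.0462  0.0421  0.1702 -0.0094] 0.12816006407309208
[[ 2.2858 -3.9552 -1.4445  3.2402  2.0449 -0.4087  0.6856 -1.193   0.1769
  -0.4181 -1.9948  1.7228]
 [ 2.1794  1.1978 -3.8431 -3.3469 -1.9395 -1.4574  0.1539 -0.2739 -0.2394
   1.3196  0.7716 -0.687 ]]
corner [ 0.4842 -0.1115  0.1178] mark [ 0.5828 -0.2622  0.1936]
```

Request:
drive_tool(commands=[{"claw":1,"dx":0.008,"dy":0.005,"dz":0,"twist":1.5},{"claw":1,"dx":0.007,"dy":0.005,"dz":0.003,"twist":0},{"claw":1,"dx":0,"dy":0,"dz":0.005,"twist":0},{"claw":1,"dx":0,"dy":0,"dz":0.004,"twist":0},{"claw":1,"dx":0,"dy":0,"dz":0.003,"twist":0},{"claw":1,"dx":0,"dy":0,"dz":0.003,"twist":0},{"claw":1,"dx":0,"dy":0,"dz":0.0,"twist":0}])

```text
time: 4.5
position: [0.4697, -0.1146, 0.1293]
tcp_rot: [0.479, -0.508, 0.517, -0.495]
wrist_force: [-0.2, -0.3, 0.1]
opening: 0.0
```

Request:
drive_tool(commands=[{"claw":1,"dx":-0.002,"dy":0.002,"dz":0.003,"twist":0},{"claw":1,"dx":0,"dy":0,"dz":0.003,"twist":0},{"claw":1,"dx":0,"dy":0,"dz":0.002,"twist":0}])

```text
time: 4.8
position: [0.4719, -0.1132, 0.126]
tcp_rot: [0.482, -0.511, 0.514, -0.491]
wrist_force: [-5.6, 1.1, 4.1]
opening: 0.0003
```

Request:
drive_tool(commands=[{"claw":1,"dx":0,"dy":-0.003,"dz":0.003,"twist":0},{"claw":1,"dx":0,"dy":-0.003,"dz":0.003,"twist":0},{"claw":1,"dx":0,"dy":-0.003,"dz":0.003,"twist":0},{"claw":1,"dx":0,"dy":-0.003,"dz":0.003,"twist":0},{"claw":1,"dx":0,"dy":-0.003,"dz":0.003,"twist":0},{"claw":1,"dx":0,"dy":-0.003,"dz":0.003,"twist":0},{"claw":1,"dx":0,"dy":-0.003,"dz":0.003,"twist":0},{"claw":1,"dx":0,"dy":-0.003,"dz":0.003,"twist":0},{"claw":1,"dx":0,"dy":-0.003,"dz":0.003,"twist":0},{"claw":1,"dx":0,"dy":-0.003,"dz":0.003,"twist":0}])

```text
time: 5.8
position: [0.4986, -0.1145, 0.155]
tcp_rot: [-0.485, 0.515, -0.512, 0.488]
wrist_force: [-3.2, 1.0, -2.5]
opening: 0.0001
```

Request:
drive_tool(commands=[{"claw":1,"dx":0,"dy":-0.003,"dz":0.003,"twist":0},{"claw":1,"dx":0,"dy":-0.003,"dz":0.003,"twist":0},{"claw":1,"dx":0,"dy":-0.003,"dz":0.003,"twist":0},{"claw":1,"dx":0,"dy":-0.003,"dz":0.003,"twist":0},{"claw":1,"dx":0,"dy":-0.003,"dz":0.003,"twist":0},{"claw":1,"dx":0,"dy":-0.003,"dz":0.003,"twist":0},{"claw":1,"dx":0,"dy":-0.003,"dz":0.003,"twist":0},{"claw":1,"dx":0,"dy":-0.003,"dz":0.003,"twist":0},{"claw":1,"dx":0,"dy":-0.003,"dz":0.003,"twist":0},{"claw":1,"dx":0,"dy":-0.003,"dz":0.003,"twist":0},{"claw":1,"dx":0,"dy":-0.003,"dz":0.003,"twist":0},{"claw":1,"dx":0,"dy":-0.003,"dz":0.003,"twist":0},{"claw":1,"dx":0,"dy":-0.003,"dz":0.003,"twist":0},{"claw":1,"dx":0,"dy":-0.003,"dz":0.003,"twist":0},{"claw":1,"dx":0,"dy":-0.003,"dz":0.003,"twist":0},{"claw":1,"dx":0,"dy":-0.002,"dz":0.002,"twist":0}])

```text
time: 7.4
position: [0.5498, -0.1169, 0.2063]
tcp_rot: [-0.485, 0.515, -0.512, 0.488]
wrist_force: [-3.5, 1.7, -1.8]
opening: 0.0007
```

Run:
```python
from h import *
o,r=wlook("w3")
im=eyes.camera("top")
print({n:[(np.round(d["at"],1).tolist(),round(d["confidence"],2)) for d in eyes.pinpoint("top",n)] for n in ["lip_under","mark"]})
cv2.imwrite("pics/top3.png",cv2.resize(im[120:270,290:530,::-1],None,fx=3.3,fy=3.3,interpolation=cv2.INTER_CUBIC))
```

```text
array([ 0.5498, -0.1169,  0.2063]) array([-0.4846,  0.5149, -0.5115,  0.4882]) 7.4 {'lip_under': [([210.7, 308.9], 0.66)], 'mark': []}
{'lip_under': [], 'mark': []}
```

View pics/w3.png

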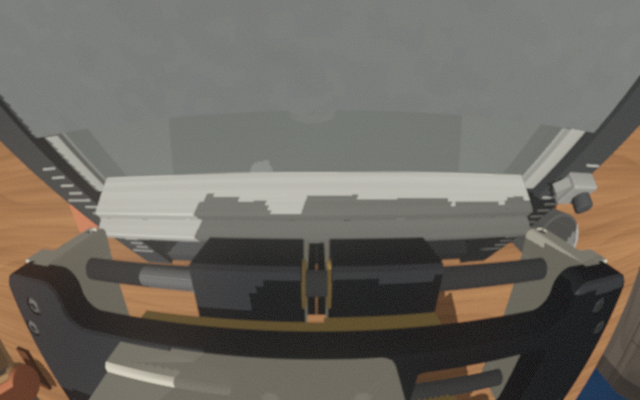

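Run:
```python
from h import *
im=cv2.imread("pics/w3.png")[150:260,480:640]
cv2.imwrite("pics/c3.png",cv2.resize(im,None,fx=5,fy=5,interpolation=cv2.INTER_CUBIC))
o=dict(position=[0.5498,-0.1169,0.2063],tcp_rot=[-0.4846,0.5149,-0.5115,0.4882])
v=[.6324,-.1184,-.0462,.0421,.1702,-.0094];P=v[:3]
print("mark pred",wproj(o,hood(P,slope(v[4],-.146,.014,v[5]))))
for t in (.105,.11,.115,.12,.125): print(t,wproj(o,hood(P,slope(v[3]+t,-.13,.035,v[5]))),wproj(o,hood(P,slope(v[3]+t,.13,.035,v[5]))))
```

```text
mark pred [553.9203 188.9752]
0.105 [524.8459 237.3892] [104.6247 238.8983]
0.11 [529.1735 234.2084] [100.22   235.8023]
0.115 [533.6433 230.8838] [ 95.6772 232.5704]
0.12 [538.2591 227.4077] [ 90.9927 229.1958]
0.125 [543.0249 223.7723] [ 86.1634 225.6712]
```

View pics/c3.png

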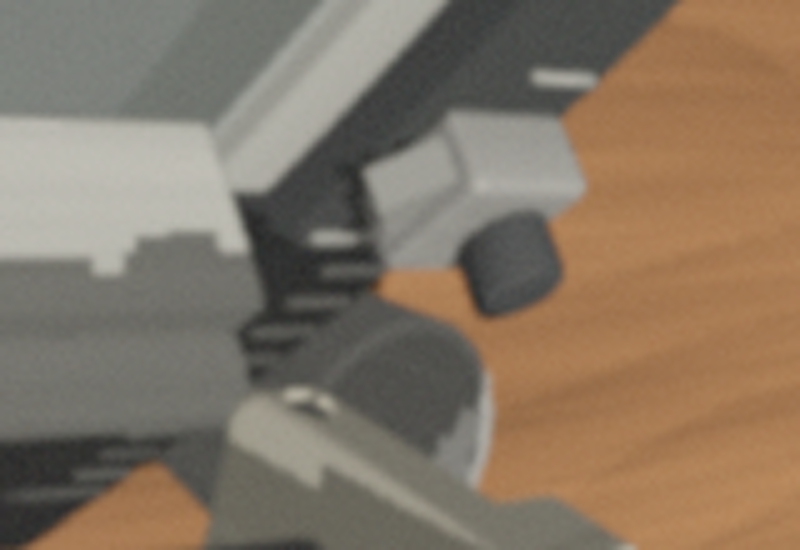

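The wrist picture shows the lip's outer edge at row ~236 (right end at col 528), and the marker's tip at about (554, 190), where the model puts it. About 18 mm remain. I'll push most of that, then back off for a clear look.

Request:
drive_tool(commands=[{"claw":1,"dx":0,"dy":-0.003,"dz":0.003,"twist":0},{"claw":1,"dx":0,"dy":-0.003,"dz":0.003,"twist":0},{"claw":1,"dx":0,"dy":-0.002,"dz":0.002,"twist":0},{"claw":1,"dx":0,"dy":0,"dz":0,"twist":0}])

```text
time: 8.1
position: [0.5572, -0.1176, 0.2141]
tcp_rot: [-0.485, 0.515, -0.511, 0.488]
wrist_force: [-3.2, 1.8, 0.4]
opening: 0.0006
```

Request:
drive_tool(commands=[{"claw":1,"dx":0,"dy":0,"dz":-0.01,"twist":0},{"claw":1,"dx":0,"dy":0,"dz":-0.04,"twist":0},{"claw":1,"dx":0.01,"dy":-0.03,"dz":-0.02,"twist":0},{"claw":1,"dx":0.03,"dy":-0.03,"dz":0,"twist":0},{"claw":1,"dx":0.03,"dy":-0.03,"dz":0,"twist":0},{"claw":1,"dx":0,"dy":0,"dz":0,"twist":0}])

```text
time: 8.7
position: [0.4826, -0.1872, 0.3098]
tcp_rot: [0.484, -0.51, 0.515, -0.49]
wrist_force: [0.4, 0.8, -0.8]
opening: 0.0005
```

Run:
```python
from h import *
o,r=wlook("w4")
im=eyes.camera("top");cv2.imwrite("pics/top4.png",im[...,::-1])
print({n:[(np.round(d["at"],1).tolist(),round(d["confidence"],2)) for d in eyes.pinpoint("top",n)] for n in ["lip_under","mark"]})
v=[.6324,-.1184,-.0462,.0421,.1702,-.0094];P=v[:3]
print("mark pred",wproj(o,hood(P,slope(v[4],-.146,.014,v[5]))))
for t in (.115,.12,.125,.13): print(t,wproj(o,hood(P,slope(v[3]+t,-.13,.035,v[5]))),wproj(o,hood(P,slope(v[3]+t,.0,.018,v[5]))))
im=cv2.imread("pics/w4.png")[0:260,240:640]
cv2.imwrite("pics/c4.png",cv2.resize(im,None,fx=2,fy=2,interpolation=cv2.INTER_CUBIC))
```

```text
array([ 0.4826, -0.1872,  0.3098]) array([ 0.4842, -0.5101,  0.5146, -0.4905]) 8.7 {'lip_under': [([91.2, 222.4], 0.9)], 'mark': [([79.3, 403.5], 0.98)]}
{'lip_under': [([187.3, 391.2], 0.75)], 'mark': [([181.1, 464.3], 0.65)]}
mark pred [402.7758  81.7475]
0.115 [385.006  109.8784] [225.7087  97.7143]
0.12 [386.0392 105.3678] [224.4252  93.3463]
0.125 [387.0936 100.7316] [223.1195  88.8717]
0.13 [388.1693  95.967 ] [221.7916  84.2886]
```

View pics/c4.png

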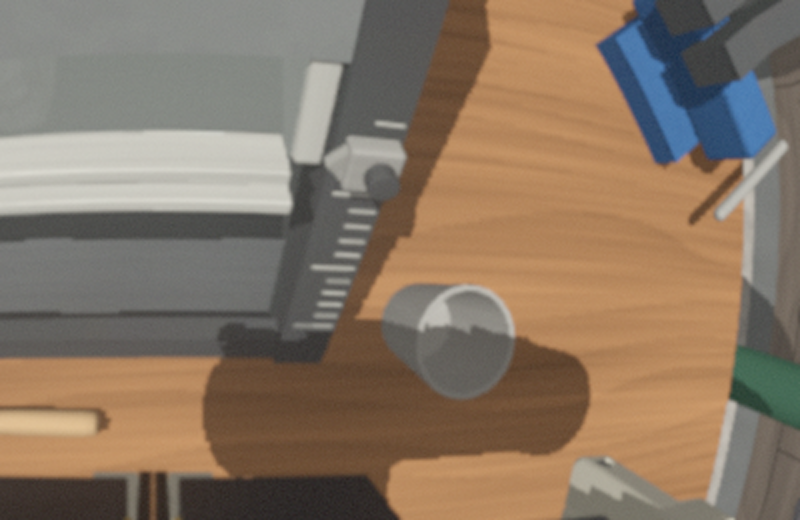

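The marker tip is at (80, 402.5) in the full picture and agrees with the network. The lip's right outer corner is at (106, 385), so about 9–11 mm remain. I'll refit everything.

```bash
cat > fit3.py <<'E'
import sys
from h import *
T=lambda r,c:np.array([c,r])
Q=lambda p,q:dict(position=p,tcp_rot=q)
o1=Q([0.4165,-0.1249,0.2988],[0.4872,-0.5072,0.511,-0.4942])
o2=Q([0.4511,-0.0961,0.1366],[0.4894,-0.5015,0.5082,-0.5008])
o3=Q([0.5498,-0.1169,0.2063],[-0.4846,0.5149,-0.5115,0.4882])
o4=Q([0.4826,-0.1872,0.3098],[0.4842,-0.5101,0.5146,-0.4905])
obs=[(T(233,307),(-.16,.18,.07)),(T(237,471),(-.16,-.18,.07)),(T(77,304),(.12,.18,.35)),(T(78,509),(.12,-.18,.35))]
def f(v):
    P=v[:3];n0=v[5];L=lambda s,y,n:hood(P,slope(s,y,n,n0));m=L(v[4],-.146,.014)
    r=[(proj("top",hood(P,np.array(b)))-p)*.4 for p,b in obs]
    r+=[proj("top",L(v[3],0,.018))-T(227.9,387.5),proj("scene",L(v[3],0,.018))-T(167.1,308.2),proj("top",m)-T(180.5,465.3),
     proj("top",L(v[7],0,.018))-T(187.3,391.2),wproj(o1,m)-T(12,474.4),wproj(o3,m)-T(190,554),wproj(o4,m)-T(79.7,402.8),
     wproj(o2,L(v[3],.13,.035))-T(192,121),wproj(o2,L(v[3],-.13,.035))-T(202,546),wproj(o1,L(v[3],.13,.035))-T(125,183),wproj(o1,L(v[3],-.13,.035))-T(127,424),
     wproj(o3,L(v[6],.13,.035))-T(236,103),wproj(o3,L(v[6],-.13,.035))-T(236.5,528),
     wproj(o4,L(v[7],-.13,.035))-T(106,385),wproj(o4,L(v[7],0,.018))-T(91.2,222.4)]
    return np.append(np.concatenate(r),[(n0+.008)/.003])
s=least_squares(f,[.63,-.11,-.05,.05,.18,0,.15,.16],loss="soft_l1")
v=s.x;print(v,"travel",v[6]-v[3],v[7]-v[3],"remaining",v[4]-v[7], "sd",np.sqrt(np.diag(np.linalg.inv(s.jac.T@s.jac))));print(f(v)[:-1].reshape(-1,2).T)
E
python3 fit3.py
```

```text
[ 0.6316 -0.1184 -0.0484  0.0424  0.1712 -0.01    0.1506  0.163 ] travel 0.10813611599386518 0.12051823215362682 remaining 0.008187889527421527 sd [0.0034 0.0005 0.0026 0.0025 0.0025 0.0024 0.0027 0.0028]
[[ 0.8553 -1.6398 -0.5167  1.365   1.9114 -0.3021  1.6837  3.2964 -1.1317
   0.0616 -0.0391 -0.1353 -0.9784 -2.2035  1.3954 -1.19   -0.9489  0.9284
   1.8109]
 [ 0.9398  0.6856 -1.4476 -1.07   -1.8907 -1.3866 -0.3425 -4.0045 -0.3232
  -0.8177  2.0526 -0.5744  1.858   0.6286 -0.3371  0.6946 -0.4867 -0.5623
   1.8889]]
```

Request:
drive_tool(commands=[{"claw":1,"dx":0,"dy":0,"dz":0,"twist":8.5},{"claw":1,"dx":0,"dy":0,"dz":0,"twist":8.5},{"claw":1,"dx":0,"dy":0,"dz":0,"twist":8.5},{"claw":1,"dx":0,"dy":0,"dz":0,"twist":8.5},{"claw":1,"dx":0,"dy":0,"dz":0,"twist":8.5},{"claw":1,"dx":0,"dy":0,"dz":0,"twist":8.5},{"claw":1,"dx":0,"dy":0,"dz":0,"twist":8.5},{"claw":1,"dx":0,"dy":0,"dz":0,"twist":8.5},{"claw":1,"dx":0,"dy":0,"dz":0,"twist":8.5},{"claw":1,"dx":0,"dy":0,"dz":0,"twist":8.5},{"claw":1,"dx":0,"dy":0,"dz":0,"twist":5},{"claw":1,"dx":0.03,"dy":0.035,"dz":-0.01,"twist":0},{"claw":1,"dx":0.03,"dy":0.035,"dz":-0.01,"twist":0},{"claw":1,"dx":0.003,"dy":0.01,"dz":-0.005,"twist":0},{"claw":1,"dx":0,"dy":0,"dz":0,"twist":0}])

```text
time: 10.5
position: [0.4163, -0.1449, 0.2094]
tcp_rot: [0.018, 0.707, -0.706, -0.032]
wrist_force: [0.8, 0.6, 0.6]
opening: 0.0005
```

Run:
```python
from h import *
o,r=wlook("w5");print(o["qpos"])
v=[ 0.6316,-0.1184,-0.0484,0.0424,0.1712,-0.01,0.1506,0.163 ];P=v[:3]
m=wproj(o,hood(P,slope(v[4],-.146,.014,v[5])));print("mark pred",m)
for s in (.16,.163,.166): print(s,[wproj(o,hood(P,slope(s,y,n,v[5]))) for y,n in ((-.13,.035),(-.13,.0),(-.05,.035))])
c,rr=int(np.clip(m[0]-110,0,420)),int(np.clip(m[1]-70,0,235))
im=cv2.imread("pics/w5.png")[rr:rr+165,c:c+220];print(c,rr)
cv2.imwrite("pics/c5.png",cv2.resize(im,None,fx=3.6,fy=3.6,interpolation=cv2.INTER_CUBIC))
```

```text
array([ 0.4163, -0.1449,  0.2094]) array([ 0.0185,  0.7073, -0.7059, -0.0322]) 10.5 {'lip_under': [], 'mark': [([95.1, 36.5], 0.94)]}
[ 0.1109  0.0108 -0.526  -0.0055 -1.0529 -0.1798]
mark pred [38.2538 91.4174]
0.16 [array([ 54.1277, 110.7173]), array([ 55.5745, 114.4696]), array([ 76.0315, 240.0049])]
0.163 [array([ 49.5518, 111.5399]), array([ 51.669 , 115.1791]), array([ 71.871, 241.211])]
0.166 [array([ 44.9831, 112.3819]), array([ 47.7682, 115.9024]), array([ 67.716 , 242.4196])]
0 21
```

View pics/c5.png

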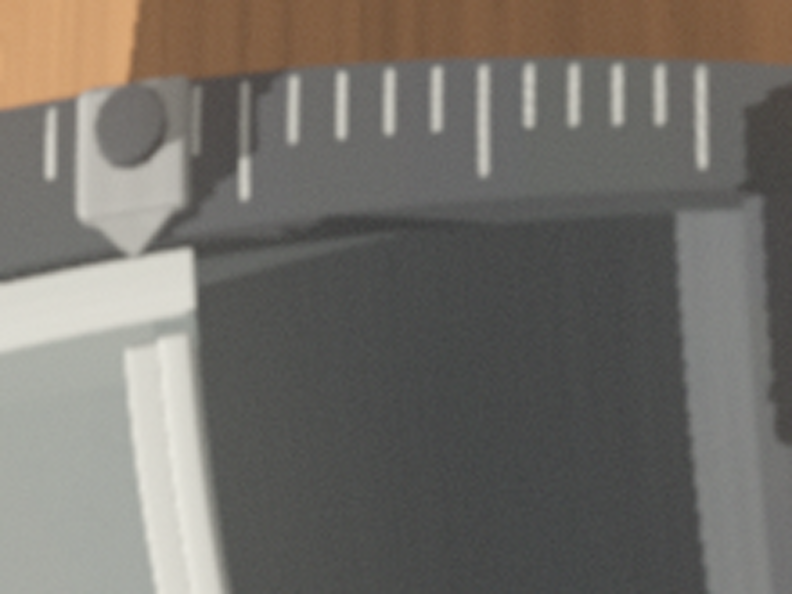

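The marker tip is at (92, 37) and the lip's lower edge is at (115, 52.5) at its right end, looking almost along the lip plane. That leaves about 10 mm to go. I'll turn back and approach again.

Request:
drive_tool(commands=[{"claw":1,"dx":0,"dy":0,"dz":0,"twist":-8.5},{"claw":1,"dx":0,"dy":0,"dz":0,"twist":-8.5},{"claw":1,"dx":0,"dy":0,"dz":0,"twist":-8.5},{"claw":1,"dx":0,"dy":0,"dz":0,"twist":-8.5},{"claw":1,"dx":0,"dy":0,"dz":0,"twist":-8.5},{"claw":1,"dx":0,"dy":0,"dz":0,"twist":-8.5},{"claw":1,"dx":0,"dy":0,"dz":0,"twist":-8.5},{"claw":1,"dx":0,"dy":0,"dz":0,"twist":-8.5},{"claw":1,"dx":0,"dy":0,"dz":0,"twist":-8.5},{"claw":1,"dx":0,"dy":0,"dz":0,"twist":-8.5},{"claw":1,"dx":0,"dy":0,"dz":0,"twist":-5},{"claw":1,"dx":-0.015,"dy":-0.002,"dz":0.04,"twist":0},{"claw":1,"dx":-0.015,"dy":-0.002,"dz":0.04,"twist":0},{"claw":1,"dx":-0.004,"dy":0,"dz":0.03,"twist":0},{"claw":1,"dx":0,"dy":0,"dz":0,"twist":0}])

```text
time: 12.15
position: [0.5567, -0.1204, 0.2332]
tcp_rot: [0.486, -0.507, 0.514, -0.492]
wrist_force: [-1.3, 0.1, 0.4]
opening: 0.0004
```

Request:
drive_tool(commands=[{"claw":1,"dx":0,"dy":0,"dz":-0.015,"twist":0},{"claw":1,"dx":0,"dy":0.008,"dz":-0.01,"twist":0},{"claw":1,"dx":0,"dy":0.01,"dz":0,"twist":0},{"claw":1,"dx":0,"dy":0.003,"dz":0,"twist":0},{"claw":1,"dx":0,"dy":0,"dz":0,"twist":0}])

```text
time: 12.65
position: [0.5302, -0.1203, 0.2112]
tcp_rot: [0.485, -0.507, 0.515, -0.492]
wrist_force: [-0.5, -0.3, 0.5]
opening: 0.0005
```

Request:
drive_tool(commands=[{"claw":1,"dx":0,"dy":0,"dz":0.008,"twist":0},{"claw":1,"dx":0,"dy":0,"dz":0.008,"twist":0},{"claw":1,"dx":0,"dy":0,"dz":0.005,"twist":0},{"claw":1,"dx":0,"dy":0,"dz":0.002,"twist":0},{"claw":1,"dx":0,"dy":0,"dz":0.0,"twist":0}])

```text
time: 13.15
position: [0.5564, -0.1217, 0.2124]
tcp_rot: [0.485, -0.507, 0.515, -0.492]
wrist_force: [-0.2, -0.7, 0.2]
opening: 0.0008
```

Request:
drive_tool(commands=[{"claw":1,"dx":0,"dy":-0.002,"dz":0.002,"twist":0},{"claw":1,"dx":0,"dy":-0.0025,"dz":0.0025,"twist":0},{"claw":1,"dx":0,"dy":-0.002,"dz":0.002,"twist":0},{"claw":1,"dx":0,"dy":0,"dz":0,"twist":0}])

```text
time: 13.55
position: [0.5597, -0.1219, 0.217]
tcp_rot: [0.487, -0.509, 0.513, -0.49]
wrist_force: [-0.9, 0.5, -0.1]
opening: 0.0003
```

Request:
drive_tool(commands=[{"claw":1,"dx":0,"dy":-0.0025,"dz":0.003,"twist":0},{"claw":1,"dx":0,"dy":-0.002,"dz":0.003,"twist":0}])

```text
time: 13.75
position: [0.5644, -0.1221, 0.2214]
tcp_rot: [0.487, -0.51, 0.513, -0.489]
wrist_force: [-7.1, 1.2, 0.5]
opening: 0.0004
```

Now I back off and look from the side view again.

Request:
drive_tool(commands=[{"claw":1,"dx":0,"dy":0,"dz":-0.008,"twist":0},{"claw":1,"dx":0,"dy":0,"dz":-0.035,"twist":0},{"claw":1,"dx":0,"dy":0,"dz":-0.045,"twist":0},{"claw":1,"dx":0,"dy":-0.01,"dz":-0.04,"twist":0},{"claw":1,"dx":0.02,"dy":-0.01,"dz":-0.02,"twist":8.5},{"claw":1,"dx":0,"dy":0,"dz":0,"twist":8.5},{"claw":1,"dx":0,"dy":0,"dz":0,"twist":8.5},{"claw":1,"dx":0,"dy":0,"dz":0,"twist":8.5},{"claw":1,"dx":0,"dy":0,"dz":0,"twist":8.5},{"claw":1,"dx":0,"dy":0,"dz":0,"twist":8.5},{"claw":1,"dx":0,"dy":0,"dz":0,"twist":8.5},{"claw":1,"dx":0,"dy":0,"dz":0,"twist":8.5},{"claw":1,"dx":0,"dy":0,"dz":0,"twist":8.5},{"claw":1,"dx":0,"dy":0,"dz":0,"twist":8.5},{"claw":1,"dx":0,"dy":0,"dz":0,"twist":5},{"claw":1,"dx":0,"dy":0,"dz":0,"twist":0}])

```text
time: 15.35
position: [0.4237, -0.1363, 0.2555]
tcp_rot: [0.046, 0.706, -0.706, -0.003]
wrist_force: [0.5, -0.2, 0.4]
opening: 0.0005
```

Run:
```python
from h import *
o,r=wlook("w6")
v=[ 0.6316,-0.1184,-0.0484,0.0424,0.1719,-0.01];P=v[:3]
m=wproj(o,hood(P,slope(v[4],-.146,.014,v[5])));print("mark pred",m)
for s in (.168,.172,.176): print(s,[wproj(o,hood(P,slope(s,y,n,v[5]))) for y,n in ((-.13,.035),(-.13,.0),(-.08,.035),(-.08,0))])
c,rr=int(np.clip(m[0]-60,0,420)),int(np.clip(m[1]-50,0,235))
im=cv2.imread("pics/w6.png")[rr:rr+120,c:c+160];print(c,rr)
cv2.imwrite("pics/c6.png",cv2.resize(im,None,fx=5,fy=5,interpolation=cv2.INTER_CUBIC))
```

```text
array([ 0.4237, -0.1363,  0.2555]) array([ 0.0464,  0.7064, -0.7063, -0.0028]) 15.35 {'lip_under': [([255.9, 127.5], 0.62)], 'mark': [([79.4, 105.2], 0.55)]}
mark pred [101.8812  76.7602]
0.168 [array([108.8761,  93.2967]), array([106.3158,  98.0441]), array([114.87  , 161.7505]), array([111.6253, 157.9726])]
0.172 [array([103.6486,  93.9508]), array([101.7544,  98.6434]), array([109.7914, 162.7081]), array([107.1779, 158.7996])]
0.176 [array([98.4135, 94.6315]), array([97.1881, 99.2624]), array([104.7062, 163.6815]), array([102.7262, 159.639 ])]
41 26
```

View pics/c6.png

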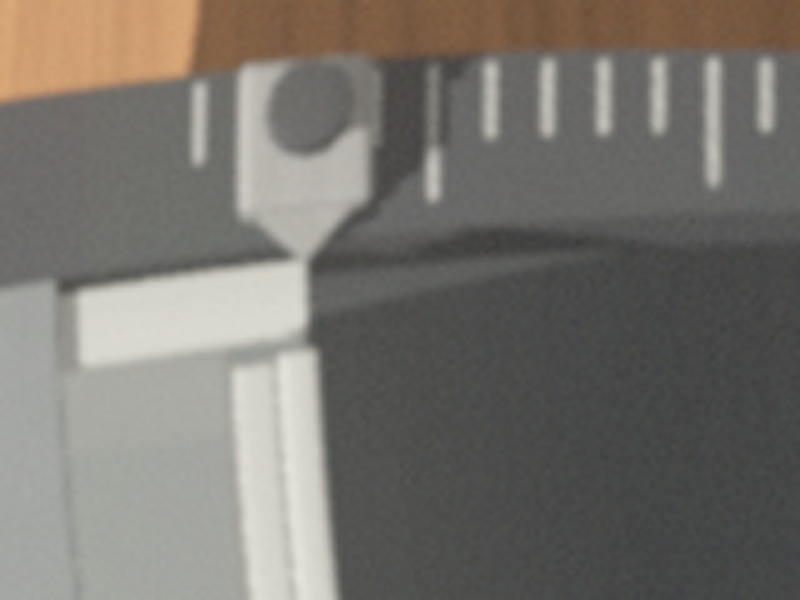

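The marker tip is at (78, 101.6). The lip's lower edge ends at (95.6, 104.6), where the model expects 103.6 if level, so it's within about 1 mm. The hand is clear. I'll check the bystanders and hand in.

Run:
```python
from h import *
eyes.camera("top")
print({n:[(np.round(d["at"],1).tolist(),round(d["confidence"],2)) for d in eyes.pinpoint("top",n)][:2] for n in ["mark","lip_under","compound_bar","cup","brush"]})
print(monitor.get_obs()["wrist_force"]);print(robot.close_job())
```

```text
{'mark': [([180.1, 469.4], 0.59)], 'lip_under': [([180.9, 394.7], 0.78)], 'compound_bar': [([211.9, 281.4], 0.97)], 'cup': [([226.4, 497.7], 0.66)], 'brush': [([254.4, 351.4], 0.85)]}
[-0.0537 -0.1554 -0.0389]
the job is handed in; nothing more can be done
None
```

I pushed the window up by its lip with the closed fingers, in slow steps, until the lip's lower face was level with the marker tip. I then took the hand away and handed the job in at about 16 s.

- **Level:** the last close look, almost along the lip plane, put the lip within about 1 mm of the marker tip, probably 0.5 mm low. An earlier fit of all the views disagreed by about 2 mm on the distance left (8 mm against 10 mm). I went by the close side view.
- **Contact:** the tool can only point down, so the fingers pushed the lower outer edge of the lip's 6 mm layer rather than its flat underside. The highest force reading at the end of a move was about 7 N.
- **Near miss:** on the second approach the fingers came in about 20 mm higher and further forward than planned, close to the lip's edge. The force there read 1.3 N, so I can't rule out a light brush. I backed off and came in lower.
- **Surroundings:** the last network positions for the marker, compound bar, cup and brush match the first within about 4 pixels. I take that as detection noise, not movement. The wrist force was near zero with the hand away.

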